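# Hold the tape tension arm at its stop

## Robot

A 6-joint arm with a two-finger parallel gripper is mounted at the origin on the work surface. World frame = base frame: x ahead of the robot, y to its left, z up, the work surface at z = 0. Lengths are in m, angles in degrees, forces in N, time in s.
With the tool pointing down it reaches from about 0.375 to 0.75 m from the base axis. Payload 9 kg.
Tool frame: the origin (TCP) lies on the front face of the gripper's body, between the roots of the fingers; the fingertips stand 73 mm ahead of it and the grasp point (between the pads) lies 54 mm ahead of it; z points along the fingers, y is the direction in which the jaws open and shut (so a half turn about z gives the same grasp; the last joint's range is limited). The gripper opens to 85 mm and grips with 20 to 120 N. Pads are 22 mm wide; open, the fingers measure 114 mm over their backs; the gripper's body (76 mm by 85 mm) begins 54 mm behind the grasp point. The pads swing forward as they close: fully open they stand 13 mm farther back than shut.
Start: joints at [53.589, 5.964, 5.575, 89.605, 0, 77.527], TCP at [0.243, 0.548, 0.304] pointing down, gripper open.
Joint ranges: [-171.21, 171.21], [-48.23, 106.86], [-62.78, 66.21], [-105.2, 120.99], [-86.42, 89.51], [-180, 180]. Speed limits (degrees/s): [127.2, 127.2, 147.25, 180, 180, 180].

## Interface

Orientations are given as [roll, pitch, yaw] about the fixed x, y, z axes, in that order (R = Rz(yaw) Ry(pitch) Rx(roll)).
In Python, from cell import env, eyes, ticket gives the robot as it stands.
- The arm moves only by the tool move_arm, never from a script. Its argument "rows" is a list of rows, each an object of numbers: "tx", "ty", "tz": the shift along the tool's x, y, z in m; "yaw": the turn about the tool's z in degrees; "hand": the opening, from 0 (shut) to 1 (fully open). In form: [{"tx": .., "ty": .., "tz": .., "yaw": .., "hand": ..}, ...]. A call has exactly 8 rows; each row is the pose to reach, as a shift and turn from the pose commanded when the call began, along the tool's axes at that moment; what a row does not reach only later rows make up. A row lasts 1/10 s, in which the tool goes at most 50 mm and 8.59 degrees, less where a joint would pass 70% of its speed; a pose out of reach is approached as far as the arm can. A call with a gripper value outside its range is refused whole. The fingers move at their own pace and stop on an object; "force" is the grip in N (left out, the last holds). Time passes only in rows, so rows that repeat a pose let the fingers close, or fill a call up. It gives the time, the measured TCP pose, the force and the opening at its end, in the units of the state.
- env.get_state(): the state, without advancing time (a new reading comes with each control period).
- eyes.get_image(name): name is "scene" or "top" or "wrist"; returns (picture, depth): 400x640x3 uint8, red, green, blue; 400x640 float32, m along the optical axis (not along the pixel's ray), 0 where there is no reading.
- eyes.get_calibration(name): a dict with "vertical_fov" (degrees; the focal length in pixels is half the picture's height over the tangent of half this angle, whatever the lens; pixels are square), "cx", "cy" (the principal point, pixels), "rvec" (rotation vector, rad) and "tvec" (3), from world to camera coordinates, as OpenCV has them. Camera axes: x right, y down, z forward; pixel columns grow to the right and rows downward; lengths in m; the calibration is good to about 2 mm. A picture is of the moment at which its call begins: read the wrist's pose just before it. get_calibration takes no time and is no camera call; for the wrist camera it gives the pose at the moment of the call.
- ticket.sign_off(): hands the job in, once; it reports no verdict.
Trained networks look in the newest picture that a camera, given by its name, has taken for a name from the list of things; names that differ only in an ending like _2 or _b are one class to them, and where a whole thing is asked for, a point or a joint stands for the part that bears it (a point fixed in the world has none). Each returns a list of dicts, best first, with "p" (0 to 1); they miss things now and then, are a little off and sometimes report something else, mostly with a low value. They report only what shows in the picture. A call takes as long as a camera call. They do not tell look-alikes from the thing itself.
- eyes.boxes_of(camera, thing): "xy" ([column, row] as shares, 0 to 1, of the picture: columns of its width, rows of its height, amid what is visible of it).
The state is a dict: "time_s": time; "qpos": joint angles; "qvel": joint speeds; "joint_torque": joint torques, N m; "eef_pos": TCP position; "eef_rot": TCP orientation; "wrist_force": force on the tool from outside, world axes, zero at the start; "moment": the same for the moment, N m; "grip_width": finger opening in m.
Only numpy, scipy, OpenCV 4.12 (cv2) and the standard library are available. Lean on these libraries where they do the work, as an engineer would, in place of code of your own. Each camera call takes 0.05 s, during which the arm holds its last target. There are 200 camera calls.

## Task

Get the tape recorder ready for threading: push the flat blade of the pry tool under the front lip of its clear dust cover and lever the cover up, fingers off the cover, until it springs fully open, then lay the tool down on the desk without dropping it. Then swing the tape tension arm to the left, against its spring, all the way to its stop, and finish while the gripper is still holding it there. Leave the other things on the desk where they are.

Things in the scene. Friction and masses are not known exactly. Their poses are not given: they have to be found in the camera images.
- deck: grey portable tape recorder lying flat, immovable, 330 (x) x 360 (y) mm, its bare metal top 100 mm above the desk. Origin: centre of its underside; x from its front (face at x = -165, towards the robot) to the back, y left, z up. Two reels (tops 25 mm above the metal top) lie behind x = +30; the cover stands front left. Under the cover, all but the tension arm is below 16 mm above the metal top.
- cover (a joint): angle of the clear dust cover: a hood 125 (x) x 190 (y) mm, top 55 mm above the metal top, 200 g, hinged at its back edge along the deck's y. 0 = shut, 1.7 rad = fully open, leaning back past upright. Spring-assisted: let go below 0.35 rad it falls shut, raised beyond 0.55 rad (lip about 77 mm up) it swings to 1.7 by itself in about 2 s. The lip lifts with under 1 N.
- lip (a point): middle of the lower front edge of the cover's black lip, which is 4 mm thick, 190 mm wide and sticks out 20 mm in front of hood and deck face; shut, its underside is 104 mm above the desk. Moves with the cover; axes as the deck's when shut. Below it a fixed black ledge sticks out 22 mm, top 92 mm above the desk: between them is a slot 12 mm high, 20 mm deep, open to the front.
- cover_hinge (a point): middle of the cover's hinge line, 112 mm above the desk; fixed to the deck, 145 mm behind the lip's front edge
- tension_arm (a joint): angle of the tape tension arm about its upright pivot: 0 at rest (spring holds it against the right-hand stop pin), 1.1 rad at the left-hand stop pin; growing = its roller swings to the deck's left (+y). The spring needs about 1.7 N at the roller to start and 4.3 N to hold at the stop; let go, the arm swings back.
- roller (a point): top centre of the upright steel roller post at the arm's free end, 145 mm above the desk. The post is 14 mm thick (16 over the top 2 mm) and free over its upper 28 mm, above the flat arm. It is 75 mm from the pivot axis. Seen from above, at rest the arm points from the pivot 0.55 rad to the right of the deck's -x (the robot's right), at the stop 0.55 rad to the left of it.
- pivot_top (a point): top of the tension arm's pivot, on its axis, 125 mm above the desk; fixed to the deck, 22 mm in front of the cover's hinge
- pry_tool: flat pry tool, about 80 g, on the desk right of the recorder: dark wooden handle 100 x 22 wide x 20 mm high, square in section, with a straight steel blade 16 wide x 3 mm thick that sticks out 70 mm. Origin: centre of the handle's underside; x along the tool to the blade, z up; the blade's mid-plane is 10 mm above the underside. Grip firmly across the handle near its middle.
- blade_tip (a point): middle of the blade's end, 120 mm ahead of the tool's origin, 10 mm above its underside
- mug: white mug, 80 mm across, 95 high; origin: centre of its underside. Leave alone.
- spare_reel: empty tape reel lying flat, 127 mm across, 20 thick. Leave alone.
- cassette: black cassette lying flat, 64 x 102 x 12 mm. Leave alone.
- splicing_block: aluminium splicing block, 30 x 150 x 12 mm. Leave alone.
- screwdriver: round-handled screwdriver, 180 mm long, lying to the right of the pry tool. Leave alone.
- marker: white marker pen with black cap, 120 mm long, 13 thick. Leave alone.
Things that resemble listed ones, but are neither listed nor needed, are in the scene too. Leave any pink or red look-alike of the pry_tool alone.

How it is judged (in metres and radians):
On the way, in this order (a step that is already met when the one before it is completed fails the run):
1. the tool's blade lifts the cover's lip (value of joint cover above 0.04 rad and contact force between pry_tool and cover above 0.03 N), for 0.02 s.
2. the cover stands fully open (value of joint cover above 1.5 rad), for 0.2 s.
3. the tool lies on the desk, released (height (world z) of pry_tool below 0.025 m and angle between pry_tool's own x axis and vertical above 1.4 rad and contact force between the fingers and pry_tool below 0.1 N and linear speed of pry_tool below 0.03 m/s), for 0.2 s.
4. the tension arm is at its left-hand stop (value of joint tension_arm above 1.03 rad), for 0.2 s.
At the end, for the whole second after the job is handed in: The gripper's fingers hold the tension arm at its left-hand stop (joint above 1.03 of 1.1 rad, at least 1 N between fingers and arm, arm still) and keep holding; the cover is open (above 1.5 rad); the pry tool lies flat on the desk, released and at rest (all of step 3 and value of joint tension_arm above 1.03 rad and velocity of joint tension_arm below 0.1 rad/s and contact force between the fingers and tension_arm above 1 N and contact force between pry_tool and tension_arm below 0.1 N and value of joint cover above 1.5 rad); the arm keeps its last pose, push and grip.
It fails at once if the fingers touch the cover (contact force between the fingers and cover above 1.5 N).
It fails at once if the pry tool is dropped or thrown (linear speed of pry_tool above 1 m/s and contact force between the fingers and pry_tool below 0.1 N).
It fails at once if another thing on the desk is displaced by more than 40 mm (distance of any of mug, spare_reel, cassette, splicing_block, screwdriver, marker from where it was at the start of the episode above 0.04 m).
It also fails if it takes over 64 s, if anything falls off the work surface, if the arm or the gripper's body presses on something with over 40 N, if the wrist force passes 120 N, or if a joint passes its speed limit or range.

## Working session

There is one attempt and no reset: what is moved stays moved. The work goes in short steps, Python scripts to look and compute and a tool call to move; the robot and the scene stay as the last step left them, time stands still between calls to the robot, and variables do not carry over. Pictures are saved under pics/ and viewed, about 8 in all and at most 12, crops included, and the job is handed in when it is done.

Besides the shell and the picture viewer there is one more tool, called by a JSON object that holds its "method" and its "body", one argument or row to a line. move_arm: Moves the arm, as the interface text tells. Its arguments: {"type":"object","properties":{"rows":{"type":"array","items":{"type":"object","properties":{"tx":{"type":"number"},"ty":{"type":"number"},"tz":{"type":"number"},"yaw":{"type":"number"},"hand":{"type":"number"}}}},"force":{"type":"number"}},"required":["rows"]}

```bash
mkdir -p pics; ls; cat > h.py <<'E'
import numpy as np, cv2
from cell import env, eyes, ticket
def cal(n):
    c=eyes.get_calibration(n); f=200/np.tan(np.radians(c['vertical_fov'])/2)
    R=cv2.Rodrigues(np.array(c['rvec'],float))[0]
    return f,c['cx'],c['cy'],R,np.array(c['tvec'],float)
def look(n):
    k=cal(n); im,d=eyes.get_image(n); return im,d,k
def ray(k,u,v,z):  # world point at height z
    f,cx,cy,R,t=k; o=-R.T@t; r=R.T@np.array([(u-cx)/f,(v-cy)/f,1]); return o+r*(z-o[2])/r[2]
def world(k,u,v,d):
    f,cx,cy,R,t=k; return R.T@(np.array([(u-cx)/f*d,(v-cy)/f*d,d])-t)
def proj(k,p):
    f,cx,cy,R,t=k; q=R@np.array(p)+t; return np.array([cx+f*q[0]/q[2],cy+f*q[1]/q[2]])
def save(n,im): cv2.imwrite('pics/'+n,im[:,:,::-1])
def cloud(k,d):
    f,cx,cy,R,t=k; v,u=np.mgrid[:400,:640]; P=np.stack([(u-cx)/f*d,(v-cy)/f*d,d],-1)-t
    return P@R
E
python3 - <<'E'
from h import *
np.set_printoptions(precision=4,suppress=True)
for n in('top','scene'):
    im,d,k=look(n); save(n+'0.png',im)
    np.savez(n+'0.npz',im=im,d=d)
    print(n,-k[3].T@k[4])
    for t in ['pry_tool','blade_tip','lip','cover_hinge','roller','pivot_top','deck','screwdriver','mug','marker']:
        for b in eyes.boxes_of(n,t)[:3]:
            u,v=b['xy'][0]*640,b['xy'][1]*400; dd=d[int(v),int(u)]
            print(t,round(b['p'],2),round(u),round(v),world(k,u,v,dd) if dd>0 else None)
print(env.get_state())
E
```

```text
pics
top [ 0.3436 -0.0919  1.2799]
pry_tool 0.89 400 294 [ 0.2443 -0.3286  0.0215]
pry_tool 0.85 351 190 [ 0.5679 -0.1798  0.0174]
pry_tool 0.8 391 227 [ 0.4489 -0.306   0.0182]
blade_tip 0.89 351 189 [ 0.5686 -0.1817  0.0175]
blade_tip 0.81 396 295 [ 0.2403 -0.317   0.0184]
blade_tip 0.76 367 120 [ 0.8008 -0.2321  0.0188]
lip 0.96 238 163 [0.6189 0.1558 0.1574]
cover_hinge 0.6 257 130 [0.7358 0.1153 0.1003]
pivot_top 0.73 254 135 [0.7211 0.1231 0.0965]
deck 0.75 255 135 [0.7222 0.1195 0.0971]
screwdriver 0.6 451 251 [ 0.3758 -0.4883  0.0249]
mug 0.96 407 156 [ 0.6849 -0.3637  0.0034]
marker 0.69 339 265 [ 0.3305 -0.1429  0.0108]
scene [1.5589 0.0349 1.7183]
pry_tool 0.72 294 211 [ 0.5811 -0.1728  0.0182]
pry_tool 0.71 268 267 [ 0.8258 -0.2447  0.0106]
pry_tool 0.65 187 170 [ 0.3996 -0.6622 -0.0066]
blade_tip 0.76 263 184 [ 0.464  -0.3154  0.0259]
blade_tip 0.59 189 170 [ 0.4173 -0.6419  0.023 ]
blade_tip 0.57 270 142 [ 0.2434 -0.3197  0.0261]
lip 0.81 379 215 [0.647  0.1564 0.1546]
cover_hinge 0.87 364 246 [0.752  0.1101 0.1023]
roller 0.44 228 162 [ 0.3505 -0.4896  0.006 ]
roller 0.25 382 216 [0.6501 0.168  0.1522]
pivot_top 0.91 366 247 [0.7551 0.1161 0.0997]
deck 0.84 368 249 [0.7599 0.126  0.0946]
screwdriver 0.71 227 165 [ 0.3841 -0.4859  0.0268]
mug 0.61 243 228 [ 0.6612 -0.3702 -0.0033]
{'time_s': 1.1, 'qpos': array([53.5885,  5.9647,  5.5739, 89.603 , -0.0011, 77.526 ]), 'qvel': array([ 0.0678,  0.0381,  0.0466,  0.0506, -0.023 ,  0.0035]), 'joint_torque': array([ -0.0014, -55.6769,  50.3771,   0.0009,  -0.0004,  -0.    ]), 'eef_pos': array([0.2435, 0.5484, 0.3039]), 'eef_rot': array([179.9942,   0.0025, 156.0625]), 'wrist_force': array([ 0.4114,  1.3079, -0.2908]), 'moment': array([0.0083, 0.0544, 0.011 ]), 'grip_width': 0.08559269493110547}
```

View top.

```bash
python3 -c "
import cv2
im=cv2.imread('pics/top0.png'); c=im[80:330,170:490]; cv2.imwrite('pics/topc.png',cv2.resize(c,(800,625))[:600])"
```

```text
(no output)
```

View pics/topc.png

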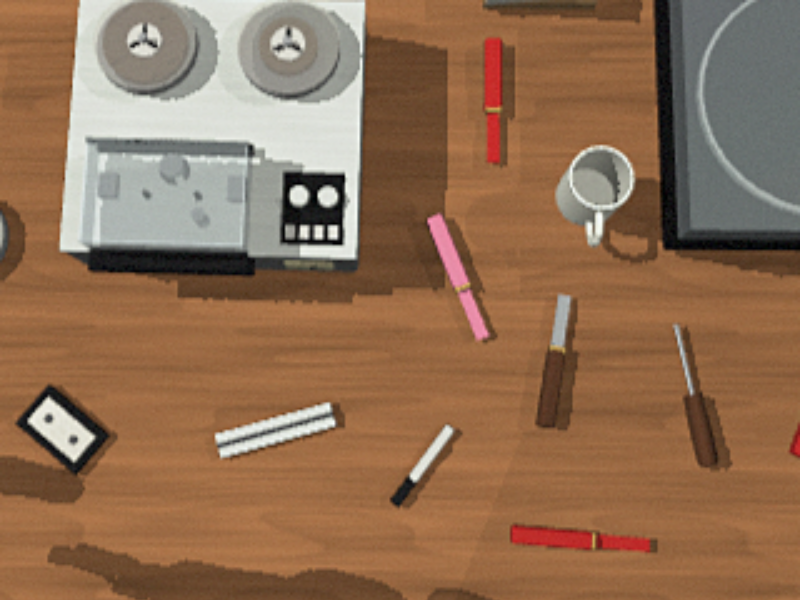

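```bash
python3 - <<'E'
from h import *
np.set_printoptions(precision=4,suppress=True)
for n in('top','scene'):
    z=np.load(n+'0.npz'); im,d=z['im'],z['d']; k=cal(n); P=cloud(k,d)
    X,Y,Z=P[...,0],P[...,1],P[...,2]
    desk=(d>0)&(X>.3)&(X<.5)&(Y>-.1)&(Y<.1); print(n,'desk z',np.median(Z[desk]),Z[desk].std())
    m=(d>0)&(abs(Z-.1)<.015)&(X>.5)&(Y>-.12)&(Y<.4)
    pts=P[m][:,:2].astype(np.float32); r=cv2.minAreaRect(pts); print('deck',r,len(pts),np.median(Z[m]))
    # right edge / left edge fits
    for lo,nm in((True,'right'),(False,'left')):
        xs=np.arange(.63,.93,.02); ys=[]
        for x in xs:
            s=pts[abs(pts[:,0]-x)<.01][:,1]; ys.append(np.percentile(s,1 if lo else 99) if len(s) else np.nan)
        g=np.isfinite(ys); print(nm,np.round(ys,3))
    # dark lip pixels
    dk=(im.max(-1)<50)&(d>0)&(abs(Z-.105)<.02)&(X>.5)&(X<.68)&(Y>.02)&(Y<.32)
    print('lip dark',cv2.minAreaRect(P[dk][:,:2].astype(np.float32)),np.median(Z[dk]),dk.sum())
    # tool
    t=(d>0)&(X>.3)&(X<.62)&(Y>-.4)&(Y<-.24)&(Z>.007)&(Z<.04)
    _,l,st,c=cv2.connectedComponentsWithStats(t.astype(np.uint8))
    for i in range(1,len(st)):
        if st[i,4]>30: q=P[l==i]; print('tool?',st[i],cv2.minAreaRect(q[:,:2].astype(np.float32)),q.mean(0))
E
```

```text
top desk z 0.000649835002024517 0.004519792224371282
deck ((0.8227077722549438, 0.15468762814998627), (0.45927461981773376, 0.5370898842811584), 89.58939361572266) 11198 0.09901039820368737
right [-0.057 -0.059 -0.059 -0.059 -0.059 -0.055 -0.058 -0.058 -0.061 -0.06
 -0.06  -0.063 -0.063 -0.062 -0.058    nan]
left [0.298 0.298 0.298 0.298 0.297 0.295 0.294 0.294 0.295 0.296 0.296 0.296
 0.294 0.295 0.293   nan]
lip dark ((0.581658124923706, 0.12757357954978943), (0.09663235396146774, 0.268076628446579), 23.234834671020508) 0.10709290134974876 631
tool? [384 197  14  54 345] ((0.4612775444984436, -0.30800384283065796), (0.02245880663394928, 0.16984088718891144), 80.68268585205078) [ 0.4524 -0.3059  0.0167]
scene desk z -0.0002763766587188792 0.0060788200806973685
deck ((0.8227421045303345, 0.14954489469528198), (0.4596846103668213, 0.5328149795532227), 89.85928344726562) 8466 0.09578221592357995
right [-0.061 -0.062 -0.062 -0.062 -0.06  -0.062 -0.06  -0.065 -0.064 -0.066
 -0.066 -0.066 -0.067 -0.065 -0.061    nan]
left [0.293 0.293 0.292 0.292 0.288 0.29  0.288 0.292 0.291 0.291 0.29  0.291
 0.29  0.289 0.286   nan]
lip dark ((0.0, 0.0), (0.0, 0.0), 0.0) nan 0
tool? [257 168  16  35 167] ((0.46025508642196655, -0.31491753458976746), (0.02754639834165573, 0.1725301295518875), 78.44881439208984) [ 0.4527 -0.3109  0.0155]
  return _methods._mean(a, axis=axis, dtype=dtype,
  ret = ret.dtype.type(ret / rcount)
```

```bash
cat >> h.py <<'E'
from scipy.spatial.transform import Rotation as Ro
def delta(p,yaw=None,frm=None,fyaw=None):
    s=env.get_state(); o=s['eef_pos'] if frm is None else np.array(frm); r=s['eef_rot'].copy()
    if fyaw is not None: r=np.array([180,0,fyaw])
    d=Ro.from_euler('xyz',r,degrees=True).inv().apply(np.array(p)-o)
    print('to',p,'tx,ty,tz',d.round(4),'yaw',None if yaw is None else round(-((yaw-r[2]+180)%360-180),2))
E
python3 - <<'E'
from h import *
delta([.45,.25,.304],170)
delta([.4265,-.305,.25],170,[.45,.25,.304],170)
E
```

```text
to [0.45, 0.25, 0.304] tx,ty,tz [-3.099e-01 -1.889e-01 -1.000e-04] yaw -13.94
to [0.4265, -0.305, 0.25] tx,ty,tz [-0.0732 -0.5506  0.054 ] yaw 0
```

{"method": "move_arm", "body": {
  "rows": [
    {"tx": -0.31, "ty": -0.189, "tz": 0, "yaw": -13.94, "hand": 1},
    {"tx": -0.31, "ty": -0.189, "tz": 0, "yaw": -13.94, "hand": 1},
    {"tx": -0.31, "ty": -0.189, "tz": 0, "yaw": -13.94, "hand": 1},
    {"tx": -0.31, "ty": -0.189, "tz": 0, "yaw": -13.94, "hand": 1},
    {"tx": -0.31, "ty": -0.189, "tz": 0, "yaw": -13.94, "hand": 1},
    {"tx": -0.31, "ty": -0.189, "tz": 0, "yaw": -13.94, "hand": 1},
    {"tx": -0.31, "ty": -0.189, "tz": 0, "yaw": -13.94, "hand": 1},
    {"tx": -0.31, "ty": -0.189, "tz": 0, "yaw": -13.94, "hand": 1}
  ]
}}

```text
time_s: 1.9
eef_pos: [0.4522, 0.2464, 0.3039]
eef_rot: [-180.0, 0.1, 169.8]
wrist_force: [-0.3, 1.2, -0.3]
grip_width: 0.0854
```

{"method": "move_arm", "body": {
  "rows": [
    {"tx": -0.073, "ty": -0.55, "tz": 0.054, "yaw": 0, "hand": 1},
    {"tx": -0.073, "ty": -0.55, "tz": 0.054, "yaw": 0, "hand": 1},
    {"tx": -0.073, "ty": -0.55, "tz": 0.054, "yaw": 0, "hand": 1},
    {"tx": -0.073, "ty": -0.55, "tz": 0.054, "yaw": 0, "hand": 1},
    {"tx": -0.073, "ty": -0.55, "tz": 0.054, "yaw": 0, "hand": 1},
    {"tx": -0.073, "ty": -0.55, "tz": 0.054, "yaw": 0, "hand": 1},
    {"tx": -0.073, "ty": -0.55, "tz": 0.054, "yaw": 0, "hand": 1},
    {"tx": -0.073, "ty": -0.55, "tz": 0.054, "yaw": 0, "hand": 1}
  ]
}}

```text
time_s: 2.7
eef_pos: [0.4327, -0.1499, 0.2653]
eef_rot: [-180.0, 0.1, 170.0]
wrist_force: [0.7, 0.8, 0.3]
grip_width: 0.0852
```

```bash
python3 - <<'E'
from h import *
delta([.4265,-.305,.25],170); s=env.get_state(); print(s['time_s'],s['eef_pos'],s['eef_rot'],s['grip_width'])
E
```

```text
to [0.4265, -0.305, 0.25] tx,ty,tz [-0.0209 -0.1538  0.0153] yaw -0.01
2.7 [ 0.43265704 -0.14993868  0.2652824 ] [-1.79985363e+02  6.08871444e-02  1.69989546e+02] 0.08519854596390627
```

{"method": "move_arm", "body": {
  "rows": [
    {"tx": -0.021, "ty": -0.152, "tz": 0.015, "yaw": 0, "hand": 1},
    {"tx": -0.021, "ty": -0.152, "tz": 0.015, "yaw": 0, "hand": 1},
    {"tx": -0.021, "ty": -0.152, "tz": 0.015, "yaw": 0, "hand": 1},
    {"tx": -0.021, "ty": -0.152, "tz": 0.015, "yaw": 0, "hand": 1},
    {"tx": -0.021, "ty": -0.152, "tz": 0.015, "yaw": 0, "hand": 1},
    {"tx": -0.021, "ty": -0.152, "tz": 0.015, "yaw": 0, "hand": 1},
    {"tx": -0.021, "ty": -0.152, "tz": 0.015, "yaw": 0, "hand": 1},
    {"tx": -0.021, "ty": -0.152, "tz": 0.015, "yaw": 0, "hand": 1}
  ]
}}

```text
time_s: 3.5
eef_pos: [0.4279, -0.3002, 0.2506]
eef_rot: [-180.0, 0.0, 170.1]
wrist_force: [-0.2, -0.3, -0.4]
grip_width: 0.0852
```

```bash
python3 - <<'E'
from h import *
np.set_printoptions(precision=4,suppress=True)
s=env.get_state(); print(s['eef_pos'],s['eef_rot'])
im,d,k=look('wrist'); save('w1.png',im)
for t in ['pry_tool','blade_tip']:
    for b in eyes.boxes_of('wrist',t)[:3]:
        u,v=b['xy'][0]*640,b['xy'][1]*400; print(t,b['p'],u,v,ray(k,u,v,.015))
P=cloud(k,d); 
m=(d>0)&(P[...,2]>.007)&(P[...,2]<.035)&(np.hypot(P[...,0]-.46,P[...,1]+.31)<.14)
_,l,st,c=cv2.connectedComponentsWithStats(m.astype(np.uint8))
for i in range(1,len(st)):
    if st[i,4]>300: q=P[l==i]; print(st[i],cv2.minAreaRect(q[:,:2].astype(np.float32)),q.mean(0))
f=proj(k,[.4265,-.305,.02]); print(f)
E
```

```text
[ 0.4279 -0.3002  0.2506] [-179.981     0.0327  170.0965]
pry_tool 0.75 409.47200000000004 235.67999999999998 [ 0.5044 -0.2104  0.015 ]
pry_tool 0.63 26.816 208.4 [ 0.3986 -0.6267  0.015 ]
pry_tool 0.61 319.104 193.92000000000002 [ 0.4375 -0.3038  0.015 ]
blade_tip 0.86 197.696 6.92 [ 0.245  -0.3816  0.015 ]
blade_tip 0.84 407.168 237.67999999999998 [ 0.5064 -0.2133  0.015 ]
blade_tip 0.67 28.224 205.52 [ 0.3957 -0.6235  0.015 ]
[ 305  134   21  142 2545] ((0.4573683738708496, -0.31156179308891296), (0.021537188440561295, 0.16966189444065094), 80.38800811767578) [ 0.444  -0.3089  0.0154]
[392 216  34  41 569] ((0.5115765333175659, -0.20968566834926605), (0.05812415853142738, 0.015986744314432144), 21.94065284729004) [ 0.5085 -0.2106  0.0095]
[316.1964 185.6179]
```

View pics/w1.png

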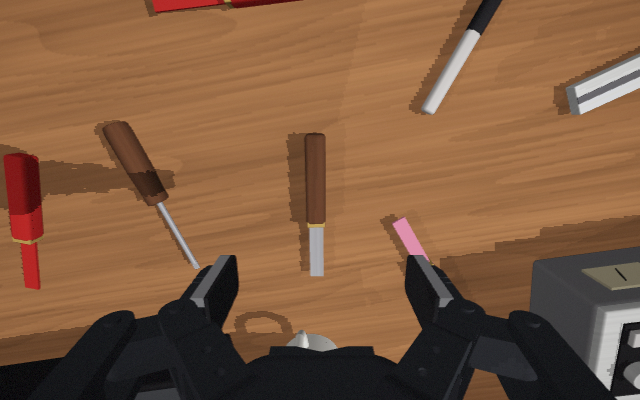

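{"method": "move_arm", "body": {
  "rows": [
    {"tx": 0.004, "ty": -0.004, "tz": 0.04, "yaw": 0, "hand": 1},
    {"tx": 0.004, "ty": -0.004, "tz": 0.08, "yaw": 0, "hand": 1},
    {"tx": 0.004, "ty": -0.004, "tz": 0.12, "yaw": 0, "hand": 1},
    {"tx": 0.004, "ty": -0.004, "tz": 0.14, "yaw": 0, "hand": 1},
    {"tx": 0.004, "ty": -0.004, "tz": 0.15, "yaw": 0, "hand": 1},
    {"tx": 0.004, "ty": -0.004, "tz": 0.15, "yaw": 0, "hand": 1},
    {"tx": 0.004, "ty": -0.004, "tz": 0.15, "yaw": 0, "hand": 1},
    {"tx": 0.004, "ty": -0.004, "tz": 0.15, "yaw": 0, "hand": 1}
  ]
}}

```text
time_s: 4.45
eef_pos: [0.4236, -0.3053, 0.1019]
eef_rot: [-179.9, 0.1, 170.0]
wrist_force: [-0.9, -0.4, 1.1]
grip_width: 0.0853
```

```bash
python3 - <<'E'
from h import *
delta([.4229,-.3058,.076],170.4); print(env.get_state()['eef_pos'])
E
```

```text
to [0.4229, -0.3058, 0.076] tx,ty,tz [ 0.0006 -0.0006  0.0259] yaw -0.39
[ 0.42358419 -0.30525229  0.10188769]
```

{"method": "move_arm", "body": {
  "rows": [
    {"tx": 0.0005, "ty": -0.0005, "tz": 0.013, "yaw": -0.4, "hand": 1},
    {"tx": 0.0005, "ty": -0.0005, "tz": 0.0255, "yaw": -0.4, "hand": 1},
    {"tx": 0.0005, "ty": -0.0005, "tz": 0.0255, "yaw": -0.4, "hand": 0},
    {"tx": 0.0005, "ty": -0.0005, "tz": 0.0255, "yaw": -0.4, "hand": 0},
    {"tx": 0.0005, "ty": -0.0005, "tz": 0.0255, "yaw": -0.4, "hand": 0},
    {"tx": 0.0005, "ty": -0.0005, "tz": 0.0255, "yaw": -0.4, "hand": 0},
    {"tx": 0.0005, "ty": -0.0005, "tz": 0.0255, "yaw": -0.4, "hand": 0},
    {"tx": 0.0005, "ty": -0.0005, "tz": 0.0255, "yaw": -0.4, "hand": 0}
  ],
  "force": 80
}}

```text
time_s: 5.25
eef_pos: [0.4226, -0.3052, 0.0754]
eef_rot: [-180.0, 0.1, 170.4]
wrist_force: [-1.0, 0.8, 4.8]
grip_width: 0.02
```

{"method": "move_arm", "body": {
  "rows": [
    {"tx": 0, "ty": 0, "tz": -0.03, "yaw": 0, "hand": 0},
    {"tx": 0, "ty": 0, "tz": -0.07, "yaw": 0, "hand": 0},
    {"tx": 0, "ty": 0, "tz": -0.1, "yaw": 0, "hand": 0},
    {"tx": 0, "ty": 0, "tz": -0.12, "yaw": 0, "hand": 0},
    {"tx": 0, "ty": 0, "tz": -0.125, "yaw": 0, "hand": 0},
    {"tx": 0, "ty": 0, "tz": -0.125, "yaw": 0, "hand": 0},
    {"tx": 0, "ty": 0, "tz": -0.125, "yaw": 0, "hand": 0},
    {"tx": 0, "ty": 0, "tz": -0.125, "yaw": 0, "hand": 0}
  ]
}}

```text
time_s: 6.05
eef_pos: [0.4218, -0.3043, 0.198]
eef_rot: [179.9, -0.1, 170.4]
wrist_force: [-0.2, 0.6, -1.9]
grip_width: 0.0202
```

```bash
python3 - <<'E'
from h import *
np.set_printoptions(precision=4,suppress=True)
z=np.load('top0.npz'); im,d=z['im'],z['d']; k=cal('top')
print('lip top',ray(k,239,188.5,.106), 'L',ray(k,206,187,.106),'R',ray(k,271.5,188.5,.106))
g=im.max(-1)
for u in(215,240,265): print(u,g[172:196,u])
print(g[183,198:212],g[183,264:280])
s=env.get_state(); print(s['grip_width'],s['eef_pos'],s['wrist_force'])
im,d,k=look('wrist'); P=cloud(k,d); save('w2.png',im)
E
```

```text
lip top [0.5524 0.1602 0.106 ] L [0.5561 0.2593 0.106 ] R [0.5533 0.063  0.106 ]
215 [184 181 181 183 198 160 100  59  27  10  30  31  32  29  31  11  20 125
 159 144 150 146 136 141]
240 [181 179 182 182 188 183 149  98  52  24  13  11  28  31  28  26  18  67
  94  96 139 161 160 156]
265 [185 182 181 179 182 200 173 135  94  31  23  16  32  36  26  30  24  12
  87 109 105  98  98  96]
[148 126 100  64  51  49  49  42  30  24  25  34  23  30] [19 16 11 30 24 11 28 29 49 50 55 51 50 51 54 58]
0.020155125947336837 [ 0.4218 -0.3043  0.198 ] [-0.2017  0.5662 -1.9067]
```

```bash
python3 - <<'E'
from h import *
delta([.385,.175,.198],179)
E
```

```text
to [0.385, 0.175, 0.198] tx,ty,tz [0.1163 0.4665 0.0011] yaw -8.6
```

{"method": "move_arm", "body": {
  "rows": [
    {"tx": 0.116, "ty": 0.466, "tz": 0, "yaw": -8.6, "hand": 0},
    {"tx": 0.116, "ty": 0.466, "tz": 0, "yaw": -8.6, "hand": 0},
    {"tx": 0.116, "ty": 0.466, "tz": 0, "yaw": -8.6, "hand": 0},
    {"tx": 0.116, "ty": 0.466, "tz": 0, "yaw": -8.6, "hand": 0},
    {"tx": 0.116, "ty": 0.466, "tz": 0, "yaw": -8.6, "hand": 0},
    {"tx": 0.116, "ty": 0.466, "tz": 0, "yaw": -8.6, "hand": 0},
    {"tx": 0.116, "ty": 0.466, "tz": 0, "yaw": -8.6, "hand": 0},
    {"tx": 0.116, "ty": 0.466, "tz": 0, "yaw": -8.6, "hand": 0}
  ]
}}

```text
time_s: 6.9
eef_pos: [0.3909, 0.0959, 0.1992]
eef_rot: [180.0, 0.0, 179.0]
wrist_force: [1.6, -0.7, -1.3]
grip_width: 0.0199
```

```bash
python3 - <<'E'
from h import *
delta([.385,.175,.198],179)
E
```

```text
to [0.385, 0.175, 0.198] tx,ty,tz [0.0073 0.079  0.0012] yaw -0.02
```

{"method": "move_arm", "body": {
  "rows": [
    {"tx": 0.007, "ty": 0.04, "tz": 0, "yaw": 0, "hand": 0},
    {"tx": 0.007, "ty": 0.077, "tz": 0, "yaw": 0, "hand": 0},
    {"tx": 0.007, "ty": 0.077, "tz": 0.035, "yaw": 0, "hand": 0},
    {"tx": 0.007, "ty": 0.077, "tz": 0.035, "yaw": 0, "hand": 0},
    {"tx": 0.007, "ty": 0.077, "tz": 0.035, "yaw": 0, "hand": 0},
    {"tx": 0.007, "ty": 0.077, "tz": 0.035, "yaw": 0, "hand": 0},
    {"tx": 0.007, "ty": 0.077, "tz": 0.035, "yaw": 0, "hand": 0},
    {"tx": 0.007, "ty": 0.077, "tz": 0.035, "yaw": 0, "hand": 0}
  ]
}}

```text
time_s: 7.7
eef_pos: [0.3867, 0.1706, 0.1656]
eef_rot: [180.0, 0.1, 178.9]
wrist_force: [0.4, 0.2, -1.3]
grip_width: 0.0203
```

```bash
python3 - <<'E'
from h import *
np.set_printoptions(precision=4,suppress=True)
s=env.get_state(); print(s['time_s'],s['eef_pos'],s['eef_rot'])
im,d,k=look('wrist'); P=cloud(k,d); save('w3.png',im); np.savez('w3.npz',im=im,d=d)
for c in('wrist','top','scene'):
    if c!='wrist': i2,d2,k2=look(c)
    else: i2,d2,k2=im,d,k
    for t in('blade_tip','lip'):
        for b in eyes.boxes_of(c,t)[:2]:
            u,v=b['xy'][0]*640,b['xy'][1]*400; print(c,t,round(b['p'],2),u,v,world(k2,u,v,d2[int(v),int(u)]))
    print('expected tip px',proj(k2,s['eef_pos']+[.12,-.002,-.0654]))
    if c=='top': save('top2.png',i2)
    if c=='scene': save('scene2.png',i2)
E
```

```text
7.7 [0.3867 0.1706 0.1656] [179.984    0.0811 178.9291]
wrist blade_tip 0.85 319.808 254.32000000000002 [0.3746 0.1707 0.1088]
wrist blade_tip 0.51 6.08 394.20000000000005 [ 0.5902 -0.1662  0.0048]
expected tip px [320.5491 429.8412]
top blade_tip 0.85 347.00800000000004 189.79999999999998 [ 0.5702 -0.1684  0.    ]
top blade_tip 0.72 367.42400000000004 113.99999999999999 [ 0.821  -0.2345  0.0191]
top lip 0.92 240.89600000000002 164.2 [0.6154 0.1475 0.1535]
top lip 0.42 279.168 251.68 [0.3689 0.0452 0.012 ]
expected tip px [235.907  203.9229]
scene blade_tip 0.7 267.776 142.68 [ 0.2419 -0.3308  0.0169]
scene blade_tip 0.66 190.976 168.2 [ 0.4057 -0.6381  0.0167]
scene lip 0.82 381.312 214.12 [0.6502 0.164  0.1642]
expected tip px [381.739  190.7503]
```

View pics/w3.png

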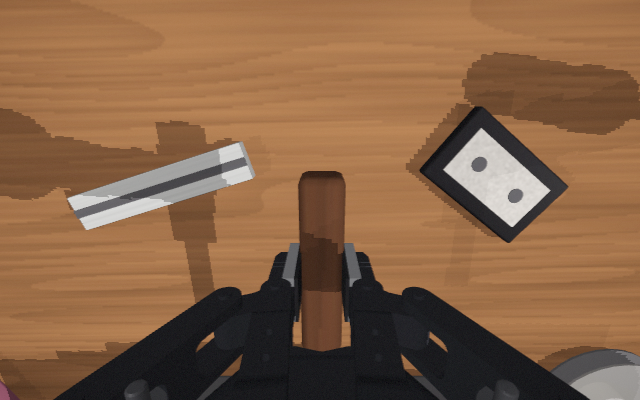

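```bash
python3 - <<'E'
from h import *
np.set_printoptions(precision=4,suppress=True)
z=np.load('w3.npz'); d=z['d']; k=cal('wrist'); P=cloud(k,d)
for v in range(170,290,8): print(v,P[v,310:332].mean(0))
a=cv2.imread('pics/top2.png')[150:240,196:276]; b=cv2.imread('pics/scene2.png')[160:235,335:425]
a=cv2.resize(a,(400,450),interpolation=cv2.INTER_CUBIC); b=cv2.resize(b,(400,333),interpolation=cv2.INTER_CUBIC)
c=np.zeros((450,800,3),np.uint8); c[:,:400]=a; c[:333,400:]=b; cv2.imwrite('pics/c2.png',c)
E
```

```text
170 [ 0.3556  0.1715 -0.0032]
178 [0.337  0.1721 0.1047]
186 [0.3401 0.1721 0.1071]
194 [0.3438 0.172  0.1072]
202 [0.3476 0.172  0.1071]
210 [0.3515 0.1719 0.1072]
218 [0.3554 0.1718 0.1072]
226 [0.3595 0.1718 0.107 ]
234 [0.3635 0.1717 0.1072]
242 [0.3676 0.1716 0.1073]
250 [0.372  0.1715 0.107 ]
258 [0.3763 0.1715 0.1071]
266 [0.3806 0.1714 0.1072]
274 [0.3851 0.1713 0.1071]
282 [0.3896 0.1712 0.1072]
```

View pics/c2.png

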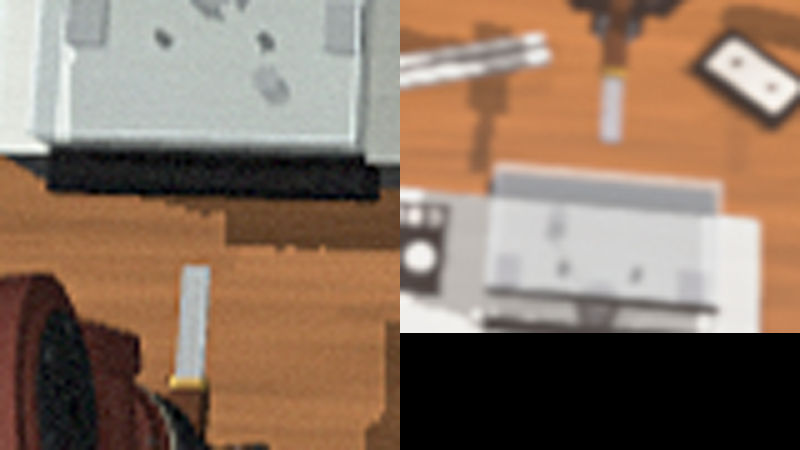

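{"method": "move_arm", "body": {
  "rows": [
    {"tx": -0.01, "ty": 0, "tz": 0.002, "yaw": 0, "hand": 0},
    {"tx": -0.025, "ty": 0, "tz": 0.002, "yaw": 0, "hand": 0},
    {"tx": -0.04, "ty": 0, "tz": 0.002, "yaw": 0, "hand": 0},
    {"tx": -0.048, "ty": 0, "tz": 0.002, "yaw": 0, "hand": 0},
    {"tx": -0.052, "ty": 0, "tz": 0.002, "yaw": 0, "hand": 0},
    {"tx": -0.056, "ty": 0, "tz": 0.002, "yaw": 0, "hand": 0},
    {"tx": -0.059, "ty": 0, "tz": 0.002, "yaw": 0, "hand": 0},
    {"tx": -0.059, "ty": 0, "tz": 0.002, "yaw": 0, "hand": 0}
  ]
}}

```text
time_s: 8.95
eef_pos: [0.4451, 0.1701, 0.1627]
eef_rot: [180.0, 0.0, 179.0]
wrist_force: [0.7, -0.2, -1.1]
grip_width: 0.0207
```

```bash
python3 - <<'E'
from h import *
np.set_printoptions(precision=4,suppress=True)
s=env.get_state(); print(s['time_s'],s['eef_pos'],s['eef_rot'],s['wrist_force'],s['moment'])
for c,(y0,y1,x0,x1) in(('top',(150,240,196,276)),('scene',(160,235,335,425))):
    i,d,k=look(c); save(c+'3.png',i); print(c,proj(k,s['eef_pos']+[.12,-.002,-.0654]))
a=cv2.imread('pics/top3.png')[150:240,196:276]; b=cv2.imread('pics/scene3.png')[160:235,335:425]
a=cv2.resize(a,(400,450),interpolation=cv2.INTER_CUBIC); b=cv2.resize(b,(400,333),interpolation=cv2.INTER_CUBIC)
c=np.zeros((450,800,3),np.uint8); c[:,:400]=a; c[:333,400:]=b; cv2.imwrite('pics/c3.png',c)
E
```

```text
8.95 [0.4451 0.1701 0.1627] [179.9967   0.0048 179.0026] [ 0.6643 -0.2108 -1.0973] [-0.0166  0.0027  0.0028]
top [237.1547 184.8575]
scene [381.1882 203.8111]
```

View pics/c3.png

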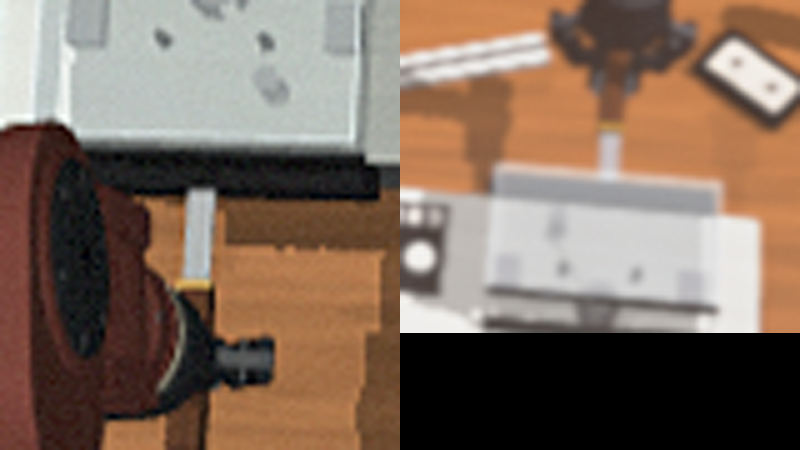

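{"method": "move_arm", "body": {
  "rows": [
    {"tx": -0.002, "ty": 0, "tz": 0, "yaw": 0, "hand": 0},
    {"tx": -0.004, "ty": 0, "tz": 0, "yaw": 0, "hand": 0},
    {"tx": -0.006, "ty": 0, "tz": 0, "yaw": 0, "hand": 0},
    {"tx": -0.007, "ty": 0, "tz": 0, "yaw": 0, "hand": 0},
    {"tx": -0.007, "ty": 0, "tz": -0.004, "yaw": 0, "hand": 0},
    {"tx": -0.007, "ty": 0, "tz": -0.008, "yaw": 0, "hand": 0},
    {"tx": -0.007, "ty": 0, "tz": -0.012, "yaw": 0, "hand": 0},
    {"tx": -0.007, "ty": 0, "tz": -0.016, "yaw": 0, "hand": 0}
  ]
}}

```text
time_s: 9.85
eef_pos: [0.452, 0.17, 0.1791]
eef_rot: [180.0, 0.0, 179.0]
wrist_force: [0.3, -0.3, -2.1]
grip_width: 0.0204
```

{"method": "move_arm", "body": {
  "rows": [
    {"tx": -0.001, "ty": 0, "tz": -0.01, "yaw": 0, "hand": 0},
    {"tx": -0.003, "ty": 0, "tz": -0.02, "yaw": 0, "hand": 0},
    {"tx": -0.006, "ty": 0, "tz": -0.032, "yaw": 0, "hand": 0},
    {"tx": -0.01, "ty": 0, "tz": -0.044, "yaw": 0, "hand": 0},
    {"tx": -0.015, "ty": 0, "tz": -0.056, "yaw": 0, "hand": 0},
    {"tx": -0.02, "ty": 0, "tz": -0.068, "yaw": 0, "hand": 0},
    {"tx": -0.025, "ty": 0, "tz": -0.08, "yaw": 0, "hand": 0},
    {"tx": -0.028, "ty": 0, "tz": -0.09, "yaw": 0, "hand": 0}
  ]
}}

```text
time_s: 10.65
eef_pos: [0.4809, 0.1694, 0.2703]
eef_rot: [180.0, 0.1, 179.0]
wrist_force: [0.6, -0.6, -1.2]
grip_width: 0.0203
```

```bash
python3 - <<'E'
from h import *
s=env.get_state(); print(s['eef_pos'],s['wrist_force'])
for c in('top','scene'):
    i,d,k=look(c); save(c+'4.png',i)
a=cv2.imread('pics/top4.png')[100:240,170:310]; b=cv2.imread('pics/scene4.png')[120:280,300:460]
c=np.hstack([cv2.resize(a,(400,400)),cv2.resize(b,(400,400))]); cv2.imwrite('pics/c4.png',c)
E
```

```text
[0.48090126 0.16940897 0.27026942] [ 0.56089678 -0.55638355 -1.22417414]
```

View pics/c4.png

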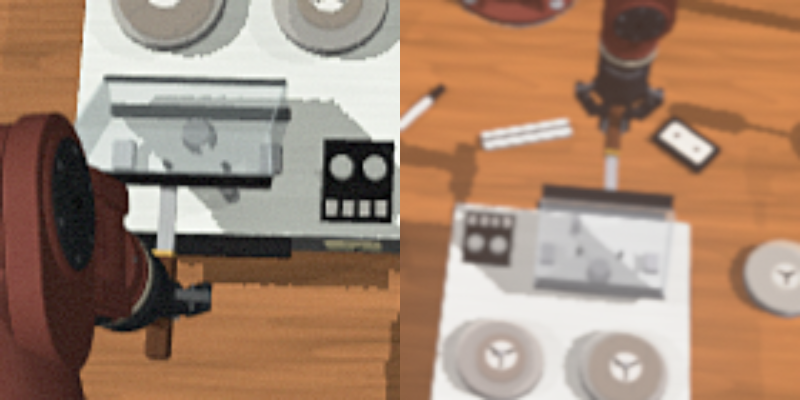

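{"method": "move_arm", "body": {
  "rows": [
    {"tx": -0.002, "ty": 0, "tz": -0.01, "yaw": 0, "hand": 0},
    {"tx": -0.004, "ty": 0, "tz": -0.02, "yaw": 0, "hand": 0},
    {"tx": -0.004, "ty": 0, "tz": -0.025, "yaw": 0, "hand": 0},
    {"tx": -0.004, "ty": 0, "tz": -0.025, "yaw": 0, "hand": 0},
    {"tx": -0.004, "ty": 0, "tz": -0.025, "yaw": 0, "hand": 0},
    {"tx": 0.02, "ty": 0, "tz": -0.025, "yaw": 0, "hand": 0},
    {"tx": 0.05, "ty": 0, "tz": -0.025, "yaw": 0, "hand": 0},
    {"tx": 0.08, "ty": 0, "tz": -0.025, "yaw": 0, "hand": 0}
  ]
}}

```text
time_s: 11.55
eef_pos: [0.3988, 0.1708, 0.2929]
eef_rot: [-180.0, -0.1, 179.0]
wrist_force: [0.1, 0.4, -0.3]
grip_width: 0.02
```

```bash
python3 - <<'E'
from h import *
delta([.4229,-.3058,.22],170.4); delta([.4,-.08,.25],175)
E
```

```text
to [0.4229, -0.3058, 0.22] tx,ty,tz [-0.0326 -0.4761  0.0728] yaw 8.59
to [0.4, -0.08, 0.25] tx,ty,tz [-0.0056 -0.2507  0.0429] yaw 3.99
```

{"method": "move_arm", "body": {
  "rows": [
    {"tx": -0.0325, "ty": -0.476, "tz": 0.073, "yaw": 8.59, "hand": 0},
    {"tx": -0.0325, "ty": -0.476, "tz": 0.073, "yaw": 8.59, "hand": 0},
    {"tx": -0.0325, "ty": -0.476, "tz": 0.073, "yaw": 8.59, "hand": 0},
    {"tx": -0.0325, "ty": -0.476, "tz": 0.073, "yaw": 8.59, "hand": 0},
    {"tx": -0.0325, "ty": -0.476, "tz": 0.073, "yaw": 8.59, "hand": 0},
    {"tx": -0.0325, "ty": -0.476, "tz": 0.073, "yaw": 8.59, "hand": 0},
    {"tx": -0.0325, "ty": -0.476, "tz": 0.073, "yaw": 8.59, "hand": 0},
    {"tx": -0.0325, "ty": -0.476, "tz": 0.073, "yaw": 8.59, "hand": 0}
  ]
}}

```text
time_s: 12.35
eef_pos: [0.4195, -0.2261, 0.2325]
eef_rot: [180.0, 0.0, 170.4]
wrist_force: [0.8, 0.0, -0.5]
grip_width: 0.02
```

```bash
python3 - <<'E'
from h import *
delta([.4229,-.3058,.1],170.4)
E
```

```text
to [0.4229, -0.3058, 0.1] tx,ty,tz [-0.0166 -0.0781  0.1325] yaw -0.01
```

{"method": "move_arm", "body": {
  "rows": [
    {"tx": -0.0165, "ty": -0.04, "tz": 0.02, "yaw": 0, "hand": 0},
    {"tx": -0.0165, "ty": -0.077, "tz": 0.05, "yaw": 0, "hand": 0},
    {"tx": -0.0165, "ty": -0.077, "tz": 0.09, "yaw": 0, "hand": 0},
    {"tx": -0.0165, "ty": -0.077, "tz": 0.12, "yaw": 0, "hand": 0},
    {"tx": -0.0165, "ty": -0.077, "tz": 0.132, "yaw": 0, "hand": 0},
    {"tx": -0.0165, "ty": -0.077, "tz": 0.132, "yaw": 0, "hand": 0},
    {"tx": -0.0165, "ty": -0.077, "tz": 0.132, "yaw": 0, "hand": 0},
    {"tx": -0.0165, "ty": -0.077, "tz": 0.132, "yaw": 0, "hand": 0}
  ]
}}

```text
time_s: 13.15
eef_pos: [0.4245, -0.3034, 0.1032]
eef_rot: [-179.9, 0.1, 170.4]
wrist_force: [-0.5, -0.2, -0.3]
grip_width: 0.0201
```

{"method": "move_arm", "body": {
  "rows": [
    {"tx": 0, "ty": 0, "tz": 0.01, "yaw": 0, "hand": 0},
    {"tx": 0, "ty": 0, "tz": 0.018, "yaw": 0, "hand": 0},
    {"tx": 0, "ty": 0, "tz": 0.022, "yaw": 0, "hand": 0},
    {"tx": 0, "ty": 0, "tz": 0.024, "yaw": 0, "hand": 0},
    {"tx": 0, "ty": 0, "tz": 0.025, "yaw": 0, "hand": 0},
    {"tx": 0, "ty": 0, "tz": 0.026, "yaw": 0, "hand": 0},
    {"tx": 0, "ty": 0, "tz": 0.026, "yaw": 0, "hand": 0},
    {"tx": 0, "ty": 0, "tz": 0.026, "yaw": 0, "hand": 0}
  ]
}}

```text
time_s: 13.95
eef_pos: [0.4237, -0.3029, 0.0754]
eef_rot: [-180.0, 0.0, 170.4]
wrist_force: [-1.0, -0.8, 0.6]
grip_width: 0.0201
```

{"method": "move_arm", "body": {
  "rows": [
    {"tx": 0, "ty": 0, "tz": 0, "yaw": 0, "hand": 0.35},
    {"tx": 0, "ty": 0, "tz": 0, "yaw": 0, "hand": 0.5},
    {"tx": 0, "ty": 0, "tz": 0, "yaw": 0, "hand": 0.7},
    {"tx": 0, "ty": 0, "tz": 0, "yaw": 0, "hand": 0.8},
    {"tx": 0, "ty": 0, "tz": -0.01, "yaw": 0, "hand": 0.8},
    {"tx": 0, "ty": 0, "tz": -0.04, "yaw": 0, "hand": 0.8},
    {"tx": 0, "ty": 0, "tz": -0.09, "yaw": 0, "hand": 0.8},
    {"tx": 0, "ty": 0, "tz": -0.14, "yaw": 0, "hand": 0.8}
  ]
}}

```text
time_s: 14.75
eef_pos: [0.4231, -0.3022, 0.217]
eef_rot: [180.0, -0.0, 170.4]
wrist_force: [0.9, -1.6, 0.7]
grip_width: 0.0681
```

```bash
python3 - <<'E'
from h import *
np.set_printoptions(precision=4,suppress=True)
s=env.get_state(); print(s['time_s'],s['eef_pos'],s['grip_width'])
for c in('top','scene'):
    i,d,k=look(c); save(c+'5.png',i); np.savez(c+'5.npz',im=i,d=d)
    for t in('roller','pivot_top','tension_arm','cover_hinge'):
        for b in eyes.boxes_of(c,t)[:2]:
            u,v=b['xy'][0]*640,b['xy'][1]*400; print(c,t,round(b['p'],2),round(u,1),round(v,1),world(k,u,v,d[int(v),int(u)]),ray(k,u,v,.145)[:2],ray(k,u,v,.125)[:2])
a=cv2.imread('pics/top5.png')[100:200,190:290]; b=cv2.imread('pics/scene5.png')[175:275,320:420]
c=np.hstack([cv2.resize(a,(400,400),interpolation=2),cv2.resize(b,(400,400),interpolation=2)]); cv2.imwrite('pics/c5.png',c)
delta([.6,.13,.26],180)
E
```

```text
14.75 [ 0.4231 -0.3022  0.217 ] 0.06807601169223942
top roller 0.59 255.1 132.8 [0.7284 0.1198 0.0977] [0.713  0.1113] [0.7195 0.1149]
top roller 0.49 242.2 153.9 [0.6567 0.1534 0.1142] [0.6484 0.1469] [0.6538 0.1511]
top pivot_top 0.72 253.5 134.2 [0.7218 0.1234 0.1041] [0.7086 0.1159] [0.7151 0.1196]
top pivot_top 0.64 229.6 116.1 [0.7314 0.1674 0.2329] [0.764  0.1892] [0.7714 0.1941]
top tension_arm 0.56 239.6 149.2 [0.667  0.1584 0.1295] [0.6626 0.155 ] [0.6682 0.1594]
top cover_hinge 0.71 254.8 130.7 [0.7343 0.1206 0.1003] [0.7195 0.1125] [0.7261 0.1161]
scene pivot_top 0.64 368.0 247.2 [0.7529 0.1244 0.0927] [0.7788 0.1216] [0.7689 0.1227]
scene pivot_top 0.29 224.9 165.0 [ 0.3823 -0.4942  0.0243] [ 0.4662 -0.4565] [ 0.4523 -0.4628]
scene cover_hinge 0.87 365.7 248.8 [0.7625 0.116  0.0975] [0.7858 0.1137] [0.776  0.1147]
to [0.6, 0.13, 0.26] tx,ty,tz [-0.1023  0.4558 -0.0455] yaw -9.59
```

View pics/c5.png

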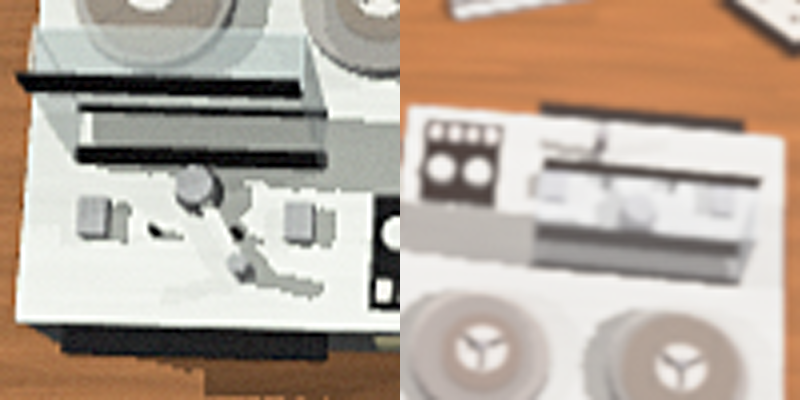

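```bash
python3 - <<'E'
from h import *
np.set_printoptions(precision=4,suppress=True)
k=cal('top'); r=ray(k,250.5,165.5,.145); p=ray(k,239.3,146.3,.125); print(r,p,np.linalg.norm((r-p)[:2]),np.arctan2(-(r-p)[1],-(r-p)[0]))
d=np.load('top5.npz')['d']; P=cloud(k,d)
m=(P[...,2]>.135)&(P[...,2]<.16)&(P[...,0]>.58)&(P[...,0]<.67)&(P[...,1]>.05)&(P[...,1]<.2); print(m.sum(),P[m].mean(0))
delta([.55,.115,.26],179)
E
```

```text
[0.6139 0.1211 0.145 ] [0.6772 0.1607 0.125 ] 0.07467625385410195 0.5586086366992711
26 [0.6151 0.1267 0.145 ]
to [0.55, 0.115, 0.26] tx,ty,tz [-0.0555  0.4326 -0.0455] yaw -8.59
```

```bash
python3 - <<'E'
from h import *
delta([.614,.122,.30],179)
E
```

```text
to [0.614, 0.122, 0.3] tx,ty,tz [-0.1174  0.4503 -0.0856] yaw -8.59
```

{"method": "move_arm", "body": {
  "rows": [
    {"tx": 0, "ty": 0.0, "tz": -0.045, "yaw": -8.6, "hand": 0.8},
    {"tx": -0.0555, "ty": 0.433, "tz": -0.083, "yaw": -8.6, "hand": 0.6},
    {"tx": -0.0555, "ty": 0.433, "tz": -0.083, "yaw": -8.6, "hand": 0.6},
    {"tx": -0.0555, "ty": 0.433, "tz": -0.083, "yaw": -8.6, "hand": 0.6},
    {"tx": -0.0555, "ty": 0.433, "tz": -0.083, "yaw": -8.6, "hand": 0.6},
    {"tx": -0.0555, "ty": 0.433, "tz": -0.083, "yaw": -8.6, "hand": 0.6},
    {"tx": -0.0555, "ty": 0.433, "tz": -0.083, "yaw": -8.6, "hand": 0.6},
    {"tx": -0.0555, "ty": 0.433, "tz": -0.083, "yaw": -8.6, "hand": 0.6}
  ]
}}

```text
time_s: 16.05
eef_pos: [0.5248, 0.0331, 0.2901]
eef_rot: [180.0, -0.0, 179.0]
wrist_force: [1.5, -1.0, -0.0]
grip_width: 0.0512
```

```bash
python3 - <<'E'
from h import *
delta([.614,.122,.27],179)
E
```

```text
to [0.614, 0.122, 0.27] tx,ty,tz [-0.0876  0.0904  0.0201] yaw 0.01
```

{"method": "move_arm", "body": {
  "rows": [
    {"tx": -0.0875, "ty": 0.09, "tz": 0.02, "yaw": 0, "hand": 0.6},
    {"tx": -0.0875, "ty": 0.09, "tz": 0.02, "yaw": 0, "hand": 0.6},
    {"tx": -0.0875, "ty": 0.09, "tz": 0.02, "yaw": 0, "hand": 0.6},
    {"tx": -0.0875, "ty": 0.09, "tz": 0.02, "yaw": 0, "hand": 0.6},
    {"tx": -0.0875, "ty": 0.09, "tz": 0.02, "yaw": 0, "hand": 0.6},
    {"tx": -0.0875, "ty": 0.09, "tz": 0.02, "yaw": 0, "hand": 0.6},
    {"tx": -0.0875, "ty": 0.09, "tz": 0.02, "yaw": 0, "hand": 0.6},
    {"tx": -0.0875, "ty": 0.09, "tz": 0.02, "yaw": 0, "hand": 0.6}
  ]
}}

```text
time_s: 16.85
eef_pos: [0.6137, 0.1187, 0.2711]
eef_rot: [180.0, 0.0, 179.0]
wrist_force: [-0.4, -0.4, -0.5]
grip_width: 0.0513
```

```bash
python3 - <<'E'
from h import *
np.set_printoptions(precision=4,suppress=True)
s=env.get_state(); print(s['time_s'],s['eef_pos'],s['eef_rot'])
im,d,k=look('wrist'); save('w6.png',im); P=cloud(k,d)
for t in('roller','pivot_top'):
    for b in eyes.boxes_of('wrist',t)[:2]:
        u,v=b['xy'][0]*640,b['xy'][1]*400; print(t,round(b['p'],2),round(u,1),round(v,1),world(k,u,v,d[int(v),int(u)]))
m=(d>0)&(abs(P[...,2]-.145)<.012)&(P[...,0]>.58)&(P[...,0]<.65)&(P[...,1]>.08)&(P[...,1]<.17)
v,u=np.nonzero(m); print(m.sum(),u.mean(),v.mean(),P[m].mean(0),P[m].min(0),P[m].max(0))
print(proj(k,[.6139,.1211,.145]))
E
```

```text
16.85 [0.6137 0.1187 0.2711] [179.9966   0.0461 178.9533]
roller 0.78 348.9 234.6 [0.6377 0.1424 0.1129]
roller 0.17 347.9 340.6 [0.7417 0.1419 0.1218]
pivot_top 0.64 324.0 219.7 [0.612  0.1212 0.1427]
388 328.0953608247423 218.3298969072165 [0.6112 0.1243 0.1422] [0.604  0.1169 0.1332] [0.6195 0.1321 0.1442]
[323.8365 223.3427]
```

View pics/w6.png

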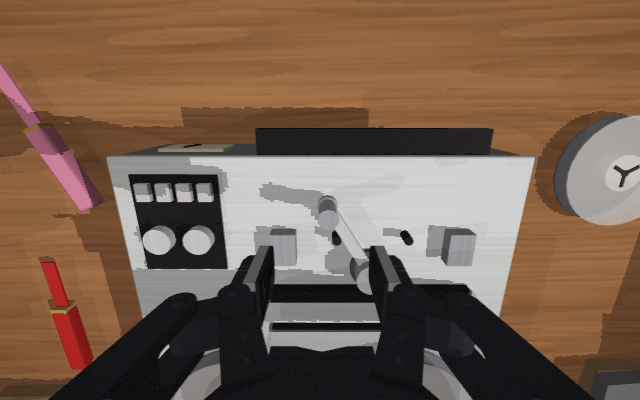

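```bash
python3 - <<'E'
from h import *
np.set_printoptions(precision=4,suppress=True)
im,d,k=look('wrist'); P=cloud(k,d); print(-k[3].T@k[4])
for z in(.139,.1415):
    m=(d>0)&(P[...,2]>z)&(P[...,2]<.155)&(P[...,0]>.58)&(P[...,0]<.65)&(P[...,1]>.09)&(P[...,1]<.15)
    v,u=np.nonzero(m); print(m.sum(),u.mean(),v.mean(),P[m].mean(0),P[m].min(0),P[m].max(0))
b=(d>0)&(abs(P[...,0]-.6)<.03)&(abs(P[...,1]-.2)<.03); print('metal',np.median(P[b][:,2]))
delta([.610,.124,.195],179)
E
```

```text
[0.5347 0.1209 0.3386]
355 327.6507042253521 219.10985915492958 [0.6116 0.1243 0.1428] [0.604  0.1165 0.1407] [0.6196 0.1318 0.1444]
342 327.69590643274853 219.28362573099415 [0.6117 0.1243 0.1428] [0.604  0.1165 0.1415] [0.6196 0.1318 0.1444]
metal 0.2563097336739088
to [0.61, 0.124, 0.195] tx,ty,tz [0.004  0.0048 0.0758] yaw -0.01
```

{"method": "move_arm", "body": {
  "rows": [
    {"tx": 0.002, "ty": 0.0045, "tz": 0, "yaw": 0, "hand": 0.6},
    {"tx": 0.002, "ty": 0.0045, "tz": 0.02, "yaw": 0, "hand": 0.6},
    {"tx": 0.002, "ty": 0.0045, "tz": 0.04, "yaw": 0, "hand": 0.6},
    {"tx": 0.002, "ty": 0.0045, "tz": 0.06, "yaw": 0, "hand": 0.6},
    {"tx": 0.002, "ty": 0.0045, "tz": 0.075, "yaw": 0, "hand": 0.6},
    {"tx": 0.002, "ty": 0.0045, "tz": 0.075, "yaw": 0, "hand": 0.6},
    {"tx": 0.002, "ty": 0.0045, "tz": 0.075, "yaw": 0, "hand": 0.6},
    {"tx": 0.002, "ty": 0.0045, "tz": 0.075, "yaw": 0, "hand": 0.6}
  ]
}}

```text
time_s: 17.85
eef_pos: [0.6126, 0.124, 0.1969]
eef_rot: [180.0, 0.1, 179.0]
wrist_force: [0.1, -0.1, -0.0]
grip_width: 0.0514
```

{"method": "move_arm", "body": {
  "rows": [
    {"tx": 0, "ty": 0, "tz": 0, "yaw": 0, "hand": 0.3},
    {"tx": 0, "ty": 0, "tz": 0, "yaw": 0, "hand": 0},
    {"tx": 0, "ty": 0, "tz": 0, "yaw": 0, "hand": 0},
    {"tx": 0, "ty": 0, "tz": 0, "yaw": 0, "hand": 0},
    {"tx": 0, "ty": 0, "tz": 0, "yaw": 0, "hand": 0},
    {"tx": 0, "ty": 0, "tz": 0, "yaw": 0, "hand": 0},
    {"tx": 0, "ty": 0, "tz": 0, "yaw": 0, "hand": 0},
    {"tx": 0, "ty": 0, "tz": 0, "yaw": 0, "hand": 0}
  ],
  "force": 30
}}

```text
time_s: 18.65
eef_pos: [0.6122, 0.1237, 0.1961]
eef_rot: [-180.0, 0.1, 179.0]
wrist_force: [-1.0, -2.3, 6.0]
grip_width: 0.0132
```

{"method": "move_arm", "body": {
  "rows": [
    {"tx": 0.0047, "ty": 0.009, "tz": -0.001, "yaw": 0, "hand": 0},
    {"tx": 0.008, "ty": 0.018, "tz": -0.001, "yaw": 0, "hand": 0},
    {"tx": 0.0103, "ty": 0.028, "tz": -0.001, "yaw": 0, "hand": 0},
    {"tx": 0.0111, "ty": 0.038, "tz": -0.001, "yaw": 0, "hand": 0},
    {"tx": 0.0106, "ty": 0.0475, "tz": -0.001, "yaw": 0, "hand": 0},
    {"tx": 0.0087, "ty": 0.058, "tz": -0.001, "yaw": 0, "hand": 0},
    {"tx": 0.0057, "ty": 0.067, "tz": -0.001, "yaw": 0, "hand": 0},
    {"tx": 0.0057, "ty": 0.067, "tz": -0.001, "yaw": 0, "hand": 0}
  ]
}}

```text
time_s: 19.45
eef_pos: [0.6073, 0.1911, 0.196]
eef_rot: [-179.9, -0.0, 179.0]
wrist_force: [-0.2, -5.1, 1.5]
grip_width: 0.013
```

{"method": "move_arm", "body": {
  "rows": [
    {"tx": -0.0015, "ty": 0.003, "tz": 0, "yaw": 0, "hand": 0},
    {"tx": -0.003, "ty": 0.006, "tz": 0, "yaw": 0, "hand": 0},
    {"tx": -0.004, "ty": 0.008, "tz": 0, "yaw": 0, "hand": 0},
    {"tx": -0.005, "ty": 0.01, "tz": 0, "yaw": 0, "hand": 0},
    {"tx": -0.0055, "ty": 0.011, "tz": 0, "yaw": 0, "hand": 0},
    {"tx": -0.0055, "ty": 0.011, "tz": 0, "yaw": 0, "hand": 0},
    {"tx": -0.0055, "ty": 0.011, "tz": 0, "yaw": 0, "hand": 0},
    {"tx": -0.0055, "ty": 0.011, "tz": 0, "yaw": 0, "hand": 0}
  ]
}}

```text
time_s: 20.25
eef_pos: [0.6122, 0.2013, 0.196]
eef_rot: [-180.0, -0.1, 179.0]
wrist_force: [-4.3, -4.6, 3.3]
grip_width: 0.0132
```

{"method": "move_arm", "body": {
  "rows": [
    {"tx": -0.0005, "ty": 0.001, "tz": 0, "yaw": 0, "hand": 0},
    {"tx": -0.001, "ty": 0.0017, "tz": 0, "yaw": 0, "hand": 0},
    {"tx": -0.001, "ty": 0.0017, "tz": 0, "yaw": 0, "hand": 0},
    {"tx": -0.001, "ty": 0.0017, "tz": 0, "yaw": 0, "hand": 0},
    {"tx": -0.001, "ty": 0.0017, "tz": 0, "yaw": 0, "hand": 0},
    {"tx": -0.001, "ty": 0.0017, "tz": 0, "yaw": 0, "hand": 0},
    {"tx": -0.001, "ty": 0.0017, "tz": 0, "yaw": 0, "hand": 0},
    {"tx": -0.001, "ty": 0.0017, "tz": 0, "yaw": 0, "hand": 0}
  ]
}}

```text
time_s: 21.05
eef_pos: [0.6128, 0.2023, 0.196]
eef_rot: [-179.9, -0.2, 179.0]
wrist_force: [-7.2, -7.7, 4.7]
grip_width: 0.0131
```

```bash
python3 - <<'E'
from h import *
s=env.get_state(); print(s['time_s'],s['eef_pos'],s['wrist_force'],s['qvel'])
im,d,k=look('wrist'); save('w7.png',im); i2,_,_=look('top'); save('top7.png',i2)
c=np.hstack([im[150:350,200:400].repeat(2,0).repeat(2,1),cv2.resize(i2[90:290,200:420],(400,400))]); save('c7.png',c)
E
```

```text
21.05 [0.6127717  0.20230638 0.19600152] [-7.17223406 -7.6591618   4.65672492] [ 0.13587755 -0.03170488 -0.0461425   0.0349011  -0.06224596 -0.006793  ]
```

View pics/c7.png

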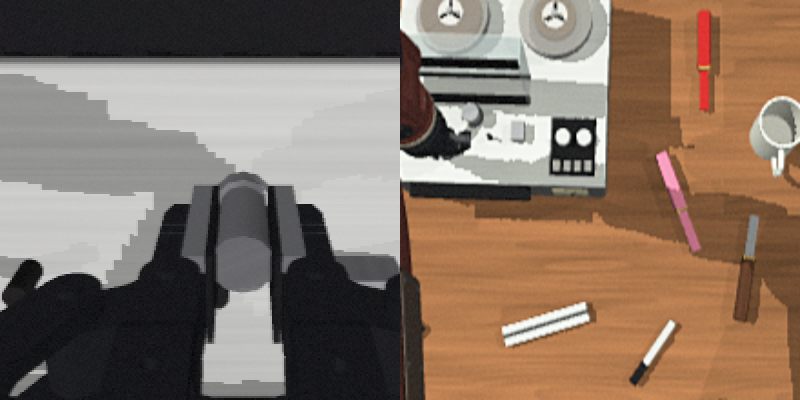

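```bash
python3 -c "
from h import *
print(ticket.sign_off()); s=env.get_state(); print(s['time_s'],s['eef_pos'],s['wrist_force'],s['grip_width'])"
```

```text
the job is handed in; nothing more can be done
None
the job is handed in; nothing more can be done
```

I finished the job and handed it in at about 21 s of the 64 s allowed. The sign-off reported no verdict.

- **Cover:** I slid the pry tool's blade about 16 mm under the lip and lifted until the cover swung free. It showed open in the pictures taken after I laid the tool down and again just before hand-in. The fingers stayed off the cover.
- **Tool:** I set it back down at its original spot on the desk and released it. It lies there flat in the last top picture.
- **Tension arm:** I gripped the roller and followed its arc to the left stop. It is held at (0.613, 0.202), within 1 mm of where I calculated the stop to be. The push rose from about 6 N to 10 N over the last millimetre, so the arm is on the stop.
- **Other things:** The look-alikes, mug, splicing block and marker looked unmoved in the last picture. The cassette, spare reel and screwdriver were outside that crop, but I never moved the gripper down near them.

One reading disagreed: the gripper width read 1–2 mm less than the real thickness of both the handle and the roller. Both grips held. I had no direct readout of the joint angles or contact forces, so these checks rest on pictures, wrist force and position.

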